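Change the drill fixture over to the guide plate that fits its dowel pins

TASK

Get the drill fixture ready for the next batch. Clear every adapter cap off its bed into the black tray, side by side on its floor; then find out, by trying them one after another, which of the three guide plates hanging on the rack drops over the bed's two dowel pins. Leave that plate lying fully down on the bed, swing the clamp arm in square across its edge, and leave the two plates that do not fit hanging on the rack; do not disturb the solvent bottle.

Things in the scene. Friction and masses are not known exactly. Their poses are not given: they have to be found in the camera images.
- fixture: Drill fixture, fixed: dark steel base 182 x 180 mm, in its rim a heavy bright bed 158 (x) x 116 (y) mm, top 20 mm above the bench (2 kg, stays put). Origin: under the bed's centre, on the bench; x along the bed's long side, z up. Two 8 mm dowel pins with tapered tips stand 20 mm above the bed at x = +d and -d, y = 0; d is 66, 56 or 46 mm from start to start and given by no reading.
- fixture_bed (a point): Centre of the bed's top face, 20 mm above the bench; axes as the fixture. A plate that fits lies flat here with its origin at this point and its x axis along the fixture's x (either way round). One that does not fit stops on the pin tips, 20 mm higher.
- clamp (a joint): Swing of the clamp arm about its post at x = -50, y = -85 mm in the fixture's frame. The arm (16 mm wide, 55 mm long, underside 30 mm up, 2 mm over a seated plate) points (value - 0.35) rad counter-clockwise from the fixture's x axis: 0 = swung out, clear of the bed; 1.92 = square across the plate's long edge, along fixture y; stop at 1.95. Stays where left; about 1.5 N at the knob.
- clamp_knob (a point): Black upright knob on the clamp arm, 14 mm thick, from 40 to 70 mm above the bench, 38 mm from the post's axis. This point is on its axis, 58 mm above the bench. The arm's top is 38 mm above the bench.
- plate_a: Aluminium guide plate 154 (x) x 110 (y) x 8 mm, 0.3 to 0.5 kg, four dark drill bushes, black bridge handle; 11 mm through holes for the dowels at x = +66 and -66 mm, y = 0. Origin: centre of underside, z up; same after half a turn. Handle bar 10 x 10 mm, 102 mm long along y, its middle 48 mm above the underside, on posts at y = +46 and -46 mm (9 mm thick). Normally hangs or lies handle up.
- plate_b: Guide plate like plate_a, but with the dowel holes at x = +56 and -56 mm.
- plate_c: Guide plate like plate_a, but with the dowel holes at x = +46 and -46 mm.
- plate_a_bar (a point): Middle of plate_a's handle bar; axes as the plate.
- plate_b_bar (a point): Middle of plate_b's handle bar; axes as the plate.
- plate_c_bar (a point): Middle of plate_c's handle bar; axes as the plate.
- rack: Grey sheet-steel rack, fixed, upright 332 mm long and 112 mm high, with three pairs of steel prongs along -x. Origin: on the bench at the front face of the upright, mid-length; y along the upright. At the start the three plates hang level on it by their bars, plate x along rack x, undersides 40 mm above the bench; which hangs where changes.
- rack_fork0 (a point): Place of a hung bar's middle on the first pair of prongs, 88 mm from the upright, 88 mm above the bench; axes as the rack. Prongs: 8 mm rods 30 mm either side in y, tops 5 mm below this point, over the plate; upturned tips 24 mm out along -x reach 7 mm above it: lift the bar 20 mm, then draw it level 115 mm out along -x before raising the plate; hang it the reverse way. Side play 7 mm.
- rack_fork1 (a point): The same for the second pair of prongs, 118 mm along the rack's y from the first.
- rack_fork2 (a point): The same for the third pair of prongs, 118 mm further along y.
- cap_tray: Black tray for the caps, fixed, outside 74 (x) x 226 (y) mm, walls 4 mm thick and 14 mm high, floor 4 mm above the bench: four caps stand in it in one row along y. Origin: centre of its underside, on the bench. The bench is bare for 80 mm beyond its +y end.
- solvent_bottle: White bottle with a blue pump lid, 60 mm across, 126 mm high, standing loose behind the bench tester (the fixed grey box at the right of the fixture, its top 85 mm and its clear guard 150 mm above the bench: carry things round it or higher). Origin: centre of its underside. To be left alone.
- cap_1_mid (a point): Centre of cap_1, a white adapter cap 46 x 46 x 43 mm (z, 30 g), axes as the cap; stands upright on the fixture's bed at the start, so its underside is 21.5 mm below this point. Three or all of the four caps are there, the others are absent.
- cap_2_mid (a point): White adapter cap like cap_1.
- cap_3_mid (a point): White adapter cap like cap_1.
- cap_4_mid (a point): White adapter cap like cap_1.

How it is judged:
On the way, in this order (a step that is already met when the one before it is completed fails the run):
1. a guide plate lies fully down over the dowel pins, with the clamp still swung out (((distance between plate_a and fixture_bed below 0.006 m and z of plate_a in the frame of fixture_bed below 0.003 m and angle between plate_a's own z axis and vertical below 0.05 rad and angle between the x axis of plate_a and the x axis of fixture, either way round below 0.08 rad) or (distance between plate_b and fixture_bed below 0.006 m and z of plate_b in the frame of fixture_bed below 0.003 m and angle between plate_b's own z axis and vertical below 0.05 rad and angle between the x axis of plate_b and the x axis of fixture, either way round below 0.08 rad) or (distance between plate_c and fixture_bed below 0.006 m and z of plate_c in the frame of fixture_bed below 0.003 m and angle between plate_c's own z axis and vertical below 0.05 rad and angle between the x axis of plate_c and the x axis of fixture, either way round below 0.08 rad)) and value of joint clamp below 1 rad), for 0.2 s.
2. the clamp arm is swung in over the plate's edge (((distance between plate_a and fixture_bed below 0.006 m and z of plate_a in the frame of fixture_bed below 0.003 m and angle between plate_a's own z axis and vertical below 0.05 rad and angle between the x axis of plate_a and the x axis of fixture, either way round below 0.08 rad) or (distance between plate_b and fixture_bed below 0.006 m and z of plate_b in the frame of fixture_bed below 0.003 m and angle between plate_b's own z axis and vertical below 0.05 rad and angle between the x axis of plate_b and the x axis of fixture, either way round below 0.08 rad) or (distance between plate_c and fixture_bed below 0.006 m and z of plate_c in the frame of fixture_bed below 0.003 m and angle between plate_c's own z axis and vertical below 0.05 rad and angle between the x axis of plate_c and the x axis of fixture, either way round below 0.08 rad)) and value of joint clamp above 1.65 rad), for 0.2 s.
At the end, for the whole second after the job is handed in: One plate lies flat on the bed over the pins (within 3 mm in height, 6 mm sideways, 0.08 rad), the clamp is past 1.65 rad, each other plate hangs level with its bar on a pair of prongs within 30 mm of the fork's point, every cap present rests on the tray's floor inside its walls, all at rest (all of step 2 and ((distance between plate_a and fixture_bed below 0.006 m and z of plate_a in the frame of fixture_bed below 0.003 m and angle between plate_a's own z axis and vertical below 0.05 rad and angle between the x axis of plate_a and the x axis of fixture, either way round below 0.08 rad) or (angle between plate_a's own z axis and vertical below 0.2 rad and ((distance between plate_a_bar and rack_fork0 below 0.03 m and z of plate_a_bar in the frame of rack_fork0 between -0.006 and 0.008 m) or (distance between plate_a_bar and rack_fork1 below 0.03 m and z of plate_a_bar in the frame of rack_fork1 between -0.006 and 0.008 m) or (distance between plate_a_bar and rack_fork2 below 0.03 m and z of plate_a_bar in the frame of rack_fork2 between -0.006 and 0.008 m)))) and ((distance between plate_b and fixture_bed below 0.006 m and z of plate_b in the frame of fixture_bed below 0.003 m and angle between plate_b's own z axis and vertical below 0.05 rad and angle between the x axis of plate_b and the x axis of fixture, either way round below 0.08 rad) or (angle between plate_b's own z axis and vertical below 0.2 rad and ((distance between plate_b_bar and rack_fork0 below 0.03 m and z of plate_b_bar in the frame of rack_fork0 between -0.006 and 0.008 m) or (distance between plate_b_bar and rack_fork1 below 0.03 m and z of plate_b_bar in the frame of rack_fork1 between -0.006 and 0.008 m) or (distance between plate_b_bar and rack_fork2 below 0.03 m and z of plate_b_bar in the frame of rack_fork2 between -0.006 and 0.008 m)))) and ((distance between plate_c and fixture_bed below 0.006 m and z of plate_c in the frame of fixture_bed below 0.003 m and angle between plate_c's own z axis and vertical below 0.05 rad and angle between the x axis of plate_c and the x axis of fixture, either way round below 0.08 rad) or (angle between plate_c's own z axis and vertical below 0.2 rad and ((distance between plate_c_bar and rack_fork0 below 0.03 m and z of plate_c_bar in the frame of rack_fork0 between -0.006 and 0.008 m) or (distance between plate_c_bar and rack_fork1 below 0.03 m and z of plate_c_bar in the frame of rack_fork1 between -0.006 and 0.008 m) or (distance between plate_c_bar and rack_fork2 below 0.03 m and z of plate_c_bar in the frame of rack_fork2 between -0.006 and 0.008 m)))) and linear speed of each of plate_a, plate_b, plate_c below 0.02 m/s and x of cap_1_mid in the frame of cap_tray between -0.022 and 0.022 m and y of cap_1_mid in the frame of cap_tray between -0.098 and 0.098 m and z of each of cap_1_mid, cap_2_mid, cap_3_mid, cap_4_mid in the frame of cap_tray below 0.031 m and x of cap_2_mid in the frame of cap_tray between -0.022 and 0.022 m and y of cap_2_mid in the frame of cap_tray between -0.098 and 0.098 m and x of cap_3_mid in the frame of cap_tray between -0.022 and 0.022 m and y of cap_3_mid in the frame of cap_tray between -0.098 and 0.098 m and x of cap_4_mid in the frame of cap_tray between -0.022 and 0.022 m and y of cap_4_mid in the frame of cap_tray between -0.098 and 0.098 m); the robot touches nothing.
It fails at once if the solvent bottle is knocked over or pushed more than 40 mm (angle between solvent_bottle's own z axis and vertical above 0.5 rad or distance of solvent_bottle from where it was at the start of the episode above 0.04 m).
Of bed_a, bed_b, bed_c only 1 to 1 are there at a start; the rules pass over those that are not, and their reading is None.
Of cap_1, cap_2, cap_3, cap_4 only 3 to 4 are there at a start; the rules pass over those that are not, and their reading is None.
At some moment in a run one of cap_1, cap_2, cap_3, cap_4 may be knocked a few centimetres aside while the robot is not near it.
Once in a run the grip may slacken for a moment while it holds something.
It also fails if it takes over 210 s, if anything falls off the work surface, if the arm or the gripper's body presses on something with over 40 N, if the wrist force passes 120 N, or if a joint passes its speed limit or range.

ROBOT

A 7-joint arm with a two-finger parallel gripper is mounted at the origin on a cart in front of the work surface, level with it; the furniture and walls round the work are solid. World frame = base frame: x ahead of the robot, y to its left, z up, the work surface at z = 0. Lengths are in m, angles in rad, forces in N, time in s.
With the tool pointing down it reaches from about 0.425 to 0.95 m from the base axis. Payload 16.7 kg.
Tool frame: the origin (TCP) lies between the finger pads; the fingertips stand 11 mm ahead of it and the grasp point (between the pads) lies 8 mm behind it; z points along the fingers, y is the line along which they close (so a half turn about z gives the same grasp; the last joint's range is limited). The gripper opens to 94 mm and grips with 3 to 60 N. Pads are 16 mm wide; open, the fingers measure 119 mm over their backs; the gripper's body (75 mm by 177 mm) begins 78 mm behind the grasp point.
Start: joints at [-1.359, 0.426, 0.074, 1.606, -0.034, 1.111, -0.067], TCP at [0.239, 0.631, 0.216] pointing down, gripper open.
Joint ranges: [-2.85, 2.85], [-0.5, 2.14], [-1.23, 1.37], [0.21, 2.46], [-1.02, 4.16], [0.16, 2.05], [-2.73, 2.73]. Speed limits (rad/s): [1.89, 1.89, 2.39, 2.39, 3.01, 3.01, 3.01].

INTERFACE

Orientations are given as a unit quaternion [w, x, y, z].
In Python, from cell import manip, ticket, read_camera gives the robot as it stands (manip), with the cameras as plain functions and the job (ticket).
- The arm moves only by the shell command python3 drive.py [FORCE], which reads ROWS from standard input. ROWS is a JSON object whose key "rows" holds a list of rows, 1 to 20 of them, each of 5 numbers: dx, dy, dz in shares of the most that a row can go, 1 being 50 mm, then a turn about the tool's z in a scale on which 1.0 is pi/2 rad, then the finger opening in m; each row shifts and turns the commanded pose from where the row before left it, along the tool's axes as they then stand; what a row does not reach is not made up. A row lasts 1/10 s, in which the tool goes at most 0.05 m and 0.15 rad, less where a joint would pass 70% of its speed; a pose out of reach is approached as far as the arm can. The fingers move at their own pace and stop on an object; FORCE is the grip in N (left out, the last holds). Time passes only in rows, so rows that do not move let the fingers close. It prints the time, the measured TCP pose, the force, the opening and the grip force at its end. Input that does not fit is refused with a message, and nothing moves.
- manip.state(): the state, without advancing time (a new reading comes with each control period).
- read_camera(name): name is "side" or "top" or "wrist"; returns a dict with "img" (400x640x3 uint8, red, green, blue), "range_z" (400x640 float32, m along the optical axis (not along the pixel's ray), 0 where there is no reading), "fx", "fy", "cx", "cy" (pixels), "rvec" (rotation vector, rad) and "tvec" (3), from world to camera coordinates, as OpenCV has them; the wrist camera has in their place "tool_from_camera" (4x4, takes a point from camera to tool coordinates, whose origin is the TCP and whose axes are the flange's). Camera axes: x right, y down, z forward; pixel columns grow to the right and rows downward; lengths in m; the calibration is good to about 2 mm. A picture is of the moment at which its call begins: read the wrist's pose just before it.
- ticket.close_job(): hands the job in; it is judged then, once.
The state is a dict: "t": time; "joint_positions": joint angles; "joint_vel": joint speeds; "joint_efforts": joint torques, N m; "tcp_pos": TCP position; "eef_rot": TCP orientation; "ft_force": force on the tool from outside, world axes, zero at the start; "ft_torque": the same for the moment, N m; "opening": finger opening in m; "finger_force": force on a finger pad.
Only numpy, scipy, OpenCV 4.12 (cv2) and the standard library are available. Lean on these libraries where they do the work, as an engineer would, in place of code of your own. Each camera call takes 0.05 s, during which the arm holds its last target. There are 200 camera calls.

## Working session

There is one attempt and no reset: what is moved stays moved. The work goes in short steps, Python scripts to look and compute and a shell command to move; the robot and the scene stay as the last step left them, time stands still between calls to the robot, and variables do not carry over. Pictures are saved under pics/ and viewed, at most 14 in all, crops included, and the job is handed in when it is done.

```bash
ls; mkdir -p pics; python3 - <<'E'
from cell import manip, ticket, read_camera
import cv2,numpy as np
print(manip.state())
for n in ("top","side"):
    c=read_camera(n); cv2.imwrite(f"pics/{n}0.png",c["img"][:,:,::-1]); np.savez(f"{n}0.npz",**c)
    print(n,c["fx"],c["cx"],c["cy"],c["rvec"],c["tvec"])
    R=cv2.Rodrigues(np.array(c["rvec"]))[0]; print(-R.T@np.array(c["tvec"]))
E
```

```text
cell.py
drive.py
pics
{'t': 0.0, 'joint_positions': array([-1.35848866,  0.42672971,  0.07385513,  1.6065951 , -0.03410287,
        1.11078877, -0.06708787]), 'joint_vel': array([-0.00112221,  0.00021178, -0.00027904, -0.00110101,  0.0005828 ,
       -0.00179063,  0.00067564]), 'joint_efforts': array([ 2.67183008e-03, -9.35807061e+01,  3.66915599e+00, -4.54194331e+01,
       -4.85894561e-02,  2.02302088e-02,  5.52837980e-05]), 'tcp_pos': array([0.2388087 , 0.63089939, 0.21578252]), 'eef_rot': array([-6.77788157e-05,  1.79930651e-01,  9.83679096e-01, -6.27033747e-04]), 'ft_force': array([ 0.16261878, -0.09001321, -0.38286628]), 'ft_torque': array([-0.01787038, -0.01840055, -0.03923846]), 'finger_force': 0.0, 'opening': 0.09402542638701106}
top 465.49733528591895 321.82178264669653 197.1552849996148 [ 2.14779029 -2.11293796  0.16253151] [0.12139949 0.55078567 1.26433633]
[0.33485024 0.11320889 1.33854701]
side 389.17889135027497 314.1503233978798 197.49562065117 [ 1.96490617 -0.57906416  0.33487124] [-0.37334959  0.24126029  0.67635835]
[ 0.05787473 -0.62540806  0.51046286]
```

View pics/top0.png

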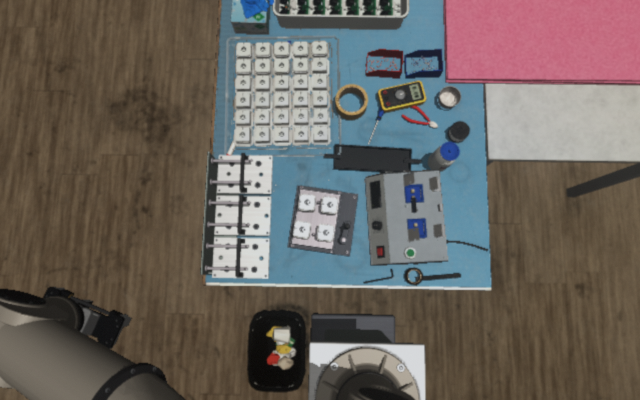

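View pics/side0.png

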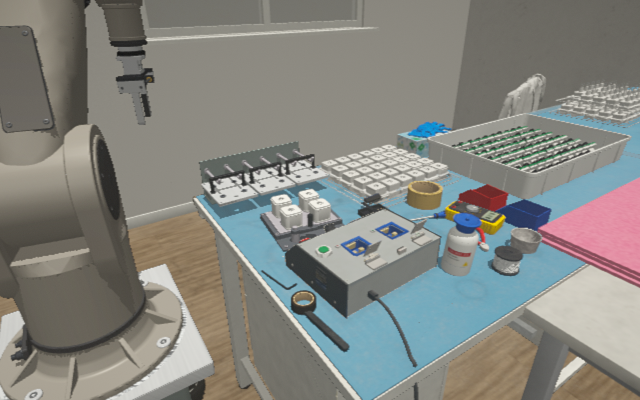

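The top view shows the rack at the left (columns 205-270, rows 155-278, upright toward image left, bars running up the image). The fixture is at columns 290-355, rows 187-253, with four caps near (307,202), (332,205), (302,230) and (326,233). The clamp knob is near (345,230), the black tray at (372,158), the tester at its right and the bottle at (445,155). The side view agrees.

```bash
cat > h.py <<'E'
import numpy as np,cv2
from cell import manip, ticket, read_camera
def cam(n):
    s=manip.state(); c=read_camera(n); c=dict(c); c["state"]=s
    if n=="wrist":
        w,x,y,z=s["eef_rot"]
        from scipy.spatial.transform import Rotation as Ro
        T=np.eye(4);T[:3,:3]=Ro.from_quat([x,y,z,w]).as_matrix();T[:3,3]=s["tcp_pos"]
        M=T@np.array(c["tool_from_camera"]); c["Rwc"]=M[:3,:3]; c["o"]=M[:3,3]
    else: ext(c)
    return c
def ext(c):
    R=cv2.Rodrigues(np.array(c["rvec"],float))[0]; c["Rwc"]=R.T; c["o"]=-R.T@np.array(c["tvec"]); return c
def cloud(c):
    v,u=np.mgrid[0:400,0:640]; z=c["range_z"]
    p=np.stack([(u-c["cx"])/c["fx"]*z,(v-c["cy"])/c["fy"]*z,z],-1)
    return p@c["Rwc"].T+c["o"]
def ray(c,uv,h):
    uv=np.atleast_2d(uv).astype(float)
    d=np.stack([(uv[:,0]-c["cx"])/c["fx"],(uv[:,1]-c["cy"])/c["fy"],np.ones(len(uv))],-1)@c["Rwc"].T
    t=(h-c["o"][2])/d[:,2]; return c["o"]+d*t[:,None]
def rects(c,mask,h,amin=60):
    cs,_=cv2.findContours(mask.astype(np.uint8),cv2.RETR_EXTERNAL,cv2.CHAIN_APPROX_NONE); out=[]
    for k in cs:
        if cv2.contourArea(k)<amin: continue
        p=ray(c,k[:,0,:],h)[:,:2].astype(np.float32)
        r=cv2.minAreaRect(p); u,v=k[:,0,:].mean(0)
        out.append((np.round(r[0],4),np.round(r[1],4),round(r[2],1),(int(u),int(v))))
    return out
E
python3 - <<'E'
from h import *
c=ext(dict(np.load("top0.npz"))); P=cloud(c); Z=P[...,2]; im=c["img"].astype(int)
print("ok frac",(c["range_z"]>0).mean())
roi=np.zeros((400,640),bool); roi[140:290,200:480]=1
mx=im.max(2);mn=im.min(2)
for name,m,h in [("caps",roi&(Z>.05)&(Z<.08)&(mn>150),.063),("plates",roi&(Z>.035)&(Z<.06)&(P[...,1]>.2)&(mn>110),.048),
  ("tray",roi&(mx<70)&(Z<.03)&(Z>-.01),.014),("fixture",roi&(Z>.01)&(P[...,1]>-.05)&(P[...,1]<.22),.02),("blackhi",roi&(mx<60)&(Z>.03),.07),("upright",roi&(Z>.095)&(Z<.13)&(P[...,1]>.25),.112)]:
    print(name,*rects(c,m,h,25),sep="\n  ")
for u,v in [(307,202),(332,205),(345,230),(240,200),(240,250),(265,200),(372,158),(320,217),(410,220),(445,150),(208,210)]: print((u,v),P[v,u].round(4),im[v,u])
I=c["img"][140:295,195:455,::-1]; cv2.imwrite("pics/crop.png",cv2.resize(I,None,fx=3,fy=3,interpolation=cv2.INTER_CUBIC))
E
```

```text
ok frac 0.99596875
caps
  (array([0.448 , 0.1194]), array([0.0446, 0.0446]), 83.8, (325, 232))
  (array([0.4554, 0.1844]), array([0.0444, 0.0452]), 83.1, (301, 229))
  (array([0.5253, 0.1094]), array([0.0437, 0.0436]), 84.7, (329, 204))
  (array([0.5317, 0.1725]), array([0.045 , 0.0417]), 1.1, (306, 201))
plates
  (array([0.332 , 0.3976]), array([0.0189, 0.0718]), 1.0, (223, 273))
  (array([0.3757, 0.3977]), array([0.052 , 0.0634]), 1.0, (223, 257))
  (array([0.376 , 0.3135]), array([0.1094, 0.0798]), 0.9, (252, 257))
  (array([0.421 , 0.3956]), array([0.0166, 0.064 ]), 0.9, (225, 240))
  (array([0.4505, 0.3951]), array([0.0678, 0.0238]), 87.8, (225, 230))
  (array([0.4965, 0.3976]), array([0.0508, 0.0628]), 0.9, (226, 214))
  (array([0.4939, 0.3138]), array([0.1099, 0.0791]), 0.9, (255, 216))
  (array([0.5404, 0.3972]), array([0.0143, 0.0626]), 0.9, (227, 198))
  (array([0.5691, 0.3945]), array([0.0258, 0.0658]), 0.9, (227, 188))
  (array([0.6174, 0.3982]), array([0.0497, 0.0626]), 2.7, (228, 172))
  (array([0.6111, 0.3134]), array([0.1073, 0.0795]), 0.8, (257, 174))
  (array([0.660
[... 1045 characters left out ...]
9, 0.3131]), 90.0, (208, 217))
  (array([0.6114, 0.3515]), array([0.1056, 0.0146]), 0.8, (242, 172))
upright
  (array([0.4937, 0.4396]), array([0.3277, 0.0099]), 0.0, (204, 213))
(307, 202) [0.5321 0.1712 0.0602] [169 172 174]
(332, 205) [0.5239 0.1016 0.0655] [158 160 163]
(345, 230) [0.458  0.064  0.0371] [79 81 85]
(240, 200) [0.5301 0.3522 0.0905] [53 52 52]
(240, 250) [0.397  0.3542 0.0464] [80 81 79]
(265, 200) [0.5383 0.2904 0.045 ] [216 219 216]
(372, 158) [ 0.6752 -0.0149  0.0025] [46 48 50]
(320, 217) [0.4956 0.1349 0.0197] [193 185 189]
(410, 220) [ 0.4827 -0.1084  0.0909] [ 37  60 123]
(445, 150) [ 0.6699 -0.1996  0.1211] [ 38  68 145]
(208, 210) [0.5022 0.4397 0.0837] [47 49 46]
```

View pics/crop.png

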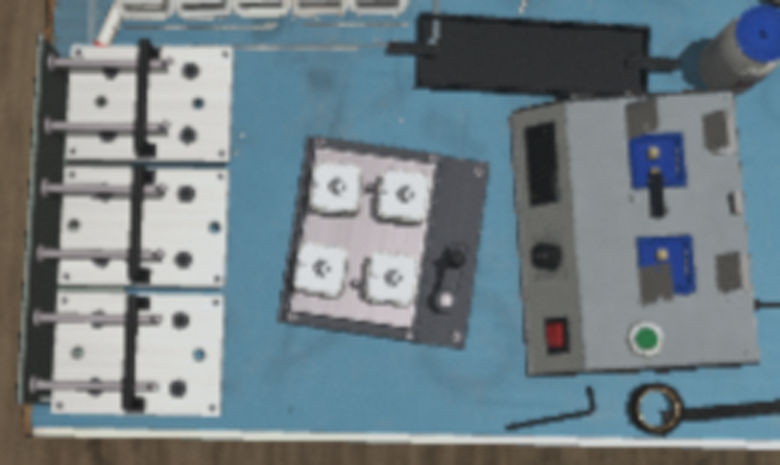

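The crop shows the fixture leaning about 8° to the right, with pin-like dots between the caps at crop (372,190) and (355,283). The far plate's small hole is at (197,103), the middle's at (215,227) and the near's at (199,355). The clamp post is at (447,300) and the knob at (453,258).

```bash
python3 - <<'E'
from h import *
c=ext(dict(np.load("top0.npz"))); P=cloud(c); Z=P[...,2]
f=lambda L,h:ray(c,[(195+a/3,140+b/3) for a,b in L],h)[:,:2].round(4)
t=f([(418,15),(650,27),(645,95),(415,87)],.014);print("tray",t,t.mean(0))
t=f([(310,138),(488,163),(463,348),(280,320)],.018);print("base",t,t.mean(0))
for r in ("top0","side0"):
    c2=ext(dict(np.load(r+".npz"))); Q=cloud(c2); m=(Q[...,2]>.092)&(Q[...,1]<.045)&(Q[...,1]>-.18)&(Q[...,0]>.36)&(Q[...,0]<.64)
    q=Q[m]; print(r,len(q), q.min(0) if len(q) else '', q.max(0) if len(q) else '')
    print(np.histogram2d(q[:,0],q[:,1],bins=[np.arange(.36,.66,.03),np.arange(-.18,.05,.03)])[0].astype(int))
m=(Z>.07)&(Z<.092)&(P[...,1]<.06)&(P[...,1]>-.17)&(P[...,0]>.34)&(P[...,0]<.66);q=P[m];print(q.min(0),q.max(0))
E
```

```text
tray [[ 0.7099  0.0967]
 [ 0.701  -0.1298]
 [ 0.633  -0.124 ]
 [ 0.6376  0.0987]] [ 0.670375 -0.0146  ]
base [[0.585  0.1992]
 [0.5632 0.0278]
 [0.3867 0.0504]
 [0.41   0.223 ]] [0.486225 0.1251  ]
top0 611 [ 0.38378721 -0.17971693  0.09200063] [ 0.60107322 -0.04381386  0.17518009]
[[  0   0  10   0   0   0   0]
 [  1   1  42   1   0   0   0]
 [ 35   1 113   1   0   0   0]
 [ 53   1  22   1   1   0   0]
 [  0   1  36   1   0   0   0]
 [  0   1  44   1   0   0   0]
 [ 26   2   7   2   0   0   0]
 [ 83   0  92  29   0   0   0]
 [  0   0   3   0   0   0   0]
 [  0   0   0   0   0   0   0]]
side0 486 [ 0.38308625 -0.17986939  0.09200517] [ 0.59767274 -0.0938671   0.17262212]
[[  0   1  13   0   0   0   0]
 [  0   1  64   0   0   0   0]
 [ 38   0   0   0   0   0   0]
 [ 80   0   0   0   0   0   0]
 [  0   0  58   0   0   0   0]
 [  0   0  75   0   0   0   0]
 [ 33   0   0   0   0   0   0]
 [123   0   0   0   0   0   0]
 [  0   0   0   0   0   0   0]
 [  0   0   0   0   0   0   0]]
[ 0.36450693 -0.16997199  0.07003549] [0.6226709  0.05997463 0.09199432]
```

The rows are not in the units I measure in: shifts go in shares of 50 mm and turns go in shares of pi/2 rad. I convert before sending: 0.149 rad is 0.0949.

```bash
cat >> h.py <<'E'
def yaw(s=None):
    s=s or manip.state(); w,x,y,z=s["eef_rot"]
    from scipy.spatial.transform import Rotation as Ro
    return Ro.from_quat([x,y,z,w]).as_matrix(), s
def to(p,phi=None):
    """tool-axes delta to world TCP p, after turning tool y to world angle phi (deg)"""
    R,s=yaw(); a=np.degrees(np.arctan2(R[1,1],R[0,1])); t=0
    if phi is not None: t=-(((phi-a)+180)%360-180); 
    b=np.radians(a-t); d=np.array(p)-s["tcp_pos"]
    ty=np.array([np.cos(b),np.sin(b)]); tx=np.array([-np.sin(b),np.cos(b)])
    print("t %.2f yaw %.2f open %.4f turn %.3f rad, tool d %s"%(s["t"],a,s["opening"],np.radians(t),np.round([d[:2]@tx,d[:2]@ty,-d[2]],4)), "tcp",s["tcp_pos"].round(4))
E
echo '{"rows": [[0,0,0,0.0949,0.07],[0,0,0,0.0949,0.07],[0,0,0,0.0949,0.07],[0,0,0,0.0949,0.07],[0,0,0,0.0949,0.07],[0,0,0,0.0949,0.07],[0,0,0,0.0949,0.07],[0,0,0,0.0949,0.07],[0,0,0,0.0949,0.07]]}' | python3 drive.py 15
python3 -c "
from h import *
to([.5253,.1094,.13],-7.5)"
```

```text
t: 1.0
tcp_pos: [0.2388, 0.631, 0.2161]
eef_rot: [0.0, 0.754, 0.657, -0.0]
ft_force: [-0.7, -0.3, -0.7]
opening: 0.0701
finger_force: 0.0
t 1.00 yaw -7.92 open 0.0701 turn -0.007 rad, tool d [-0.4798  0.3521  0.0861] tcp [0.2388 0.631  0.2161]
```

```bash
echo '{"rows": [[-0.8,0.6,0,0,0.07],[-0.8,0.6,0,0,0.07],[-0.8,0.6,0,0,0.07],[-0.8,0.6,0,0,0.07],[-0.8,0.6,0,0,0.07],[-0.8,0.6,0,0,0.07],[-0.8,0.6,0,0,0.07],[-0.8,0.6,0,0,0.07],[-0.8,0.6,0,0,0.07],[-0.8,0.6,0,0,0.07],[-0.8,0.52,0,0,0.07],[-0.8,0.52,0,0,0.07],[0,0,0,0,0.07],[0,0,0,0,0.07]]}' | python3 drive.py
python3 - <<'E'
from h import *
to([.5253,.1094,.0435])
w=cam("wrist"); cv2.imwrite("pics/w1.png",w["img"][:,:,::-1]); P=cloud(w); print("valid",(w["range_z"]>0).mean())
im=w["img"].astype(int); print(rects(w,(P[...,2]>.055)&(P[...,2]<.075)&(im.min(2)>140),.063,100))
E
```

```text
t: 2.4
tcp_pos: [0.5248, 0.108, 0.2163]
eef_rot: [-0.0, 0.753, 0.658, -0.0]
ft_force: [0.6, 1.3, -0.9]
opening: 0.0697
finger_force: 0.0
t 2.40 yaw -7.71 open 0.0697 turn 0.000 rad, tool d [0.0015 0.0003 0.1728] tcp [0.5248 0.108  0.2163]
valid 0.996046875
[(array([ 0.4349, -0.0323]), array([0.0402, 0.0337]), 83.2, (260, 298)), (array([ 0.5047, -0.028 ]), array([0.0291, 0.0363]), 0.3, (313, 288)), (array([0.453 , 0.1191]), array([0.0454, 0.0454]), 84.5, (250, 181)), (array([0.5281, 0.1098]), array([0.0456, 0.0448]), 83.6, (317, 181)), (array([0.5346, 0.1722]), array([0.0439, 0.0444]), 87.4, (314, 123)), (array([0.4595, 0.1836]), array([0.0445, 0.0435]), 83.1, (244, 121))]
```

View pics/w1.png

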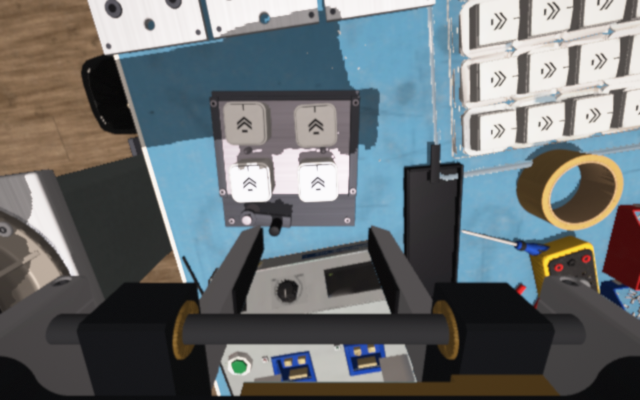

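The wrist view shows the four caps at (250,181), (317,181), (244,121) and (314,123), with the knob at (275,225). These agree with the top camera to within 3-4 mm.

Converted, 0.044 m is 0.88, 0.043 m is 0.86.

```bash
echo '{"rows": [[0.04,0.04,0.86,0,0.07],[0,0,0.86,0,0.07],[0,0,0.86,0,0.07],[0,0,0.88,0,0.07],[0,0,0,0,0.07],[0,0,0,0,0.03],[0,0,0,0,0.03],[0,0,0,0,0.03],[0,0,0,0,0.03],[0,0,0,0,0.03],[0,0,-0.2,0,0.03],[0,0,-0.6,0,0.03],[0,0,-0.6,0,0.03],[0,0,0,0,0.03]]}' | python3 drive.py 15
python3 -c "
from h import *
to([.670,.012,.0275],-1.7)"
```

```text
t: 3.85
tcp_pos: [0.529, 0.1112, 0.1177]
eef_rot: [0.001, 0.752, 0.659, 0.003]
ft_force: [-0.7, -0.4, -1.8]
opening: 0.0462
finger_force: 14.8
t 3.85 yaw -7.59 open 0.0462 turn -0.103 rad, tool d [-0.095   0.1439  0.0902] tcp [0.529  0.1112 0.1177]
```

Converted, 0.036 m is 0.72, -0.024 m is -0.48, -0.103 rad is -0.0656.

```bash
echo '{"rows": [[0,0,0,-0.0656,0.03],[-0.48,0.72,0,0,0.03],[-0.48,0.72,0,0,0.03],[-0.48,0.72,0,0,0.03],[-0.46,0.72,0,0,0.03],[0,0,0,0,0.03],[0,0,0,0,0.03]]}' | python3 drive.py
python3 - <<'E'
from h import *
to([.670,.012,.0275],-1.7)
w=cam("wrist"); P=cloud(w); im=w["img"].astype(int)
print(rects(w,(im.max(2)<75)&(P[...,2]<.03)&(P[...,2]>-.01)&(P[...,0]>.6)&(P[...,0]<.74)&(abs(P[...,1])<.16),.014,300))
cv2.imwrite("pics/w2.png",w["img"][:,:,::-1])
E
```

```text
t: 4.55
tcp_pos: [0.6681, 0.0107, 0.1132]
eef_rot: [-0.0, 0.718, 0.696, -0.0]
ft_force: [-0.9, 0.9, -1.1]
opening: 0.046
finger_force: 14.8
t 4.55 yaw -1.76 open 0.0460 turn -0.001 rad, tool d [0.0013 0.0019 0.0857] tcp [0.6681 0.0107 0.1132]
[(array([ 0.6706, -0.1016]), array([0.0375, 0.0718]), 88.3, (322, 302)), (array([0.6778, 0.0541]), array([0.1442, 0.0735]), 87.5, (325, 146))]
```

View pics/w2.png

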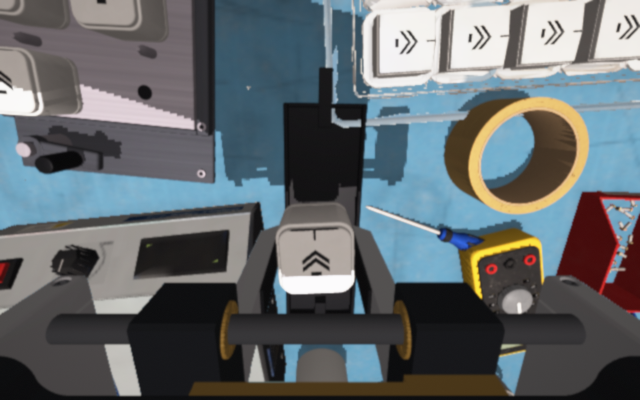

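The wrist view shows the cap held between the fingers at (315,245), over the black tray (columns 285-365, +y end at row 103). It is centred.

Converted, -0.05 m is -1, 0.03 m is 0.6.

```bash
echo '{"rows": [[0.02,0.06,0.8,0,0.03],[0,0,0.6,0,0.03],[0,0,0.2,0,0.03],[0,0,0.1,0,0.03],[0,0,0,0,0.03],[0,0,0,0,0.06],[0,0,0,0,0.06],[0,0,0,0,0.06],[0,0,-0.4,0,0.06],[0,0,-1,0,0.07],[0,0,-0.8,0,0.07],[0,0,0,0,0.07]]}' | python3 drive.py
python3 - <<'E'
from h import *
to([.534,.1723,.1],-7.5)
w=cam("wrist"); im=w["img"].astype(int);P=cloud(w)
print(*rects(w,(P[...,2]>.038)&(P[...,2]<.055)&(P[...,0]>.62)&(im.min(2)>100)&(abs(P[...,1])<.12)&(P[...,0]<.72),.047,100))
E
```

```text
t: 5.8
tcp_pos: [0.674, 0.0122, 0.1445]
eef_rot: [0.002, 0.717, 0.697, 0.003]
ft_force: [0.8, -0.1, -0.5]
opening: 0.0697
finger_force: 0.0
t 5.80 yaw -1.69 open 0.0697 turn 0.101 rad, tool d [ 0.1404 -0.1597  0.0445] tcp [0.674  0.0122 0.1445]
(array([0.6721, 0.0123]), array([0.046 , 0.0445]), 89.5, (311, 198))
```

Converted, -0.04 m is -0.8, 0.035 m is 0.7, 0.101 rad is 0.0643.

```bash
echo '{"rows": [[0,0,0,0.0643,0.07],[0.7,-0.8,0,0,0.07],[0.7,-0.8,0,0,0.07],[0.7,-0.8,0,0,0.07],[0.7,-0.8,0,0,0.07],[0,0,0,0,0.07]]}' | python3 drive.py
python3 - <<'E'
from h import *
w=cam("wrist"); im=w["img"].astype(int);P=cloud(w)
print(*rects(w,(P[...,2]>.055)&(P[...,2]<.075)&(im.min(2)>100)&(abs(P[...,1]-.15)<.09)&(P[...,0]<.6)&(P[...,0]>.4),.063,100),sep="\n")
to([.534,.1723,.0435],-7.5)
E
```

```text
t: 6.45
tcp_pos: [0.5343, 0.1686, 0.1374]
eef_rot: [-0.002, 0.749, 0.663, -0.001]
ft_force: [-1.0, -0.1, -0.4]
opening: 0.0698
finger_force: 0.0
(array([0.4376, 0.1321]), array([0.0429, 0.0166]), 50.2, (218, 255))
(array([0.5348, 0.1733]), array([0.0456, 0.0449]), 86.1, (314, 200))
(array([0.461 , 0.1854]), array([0.0446, 0.0457]), 83.1, (228, 197))
t 6.50 yaw -7.12 open 0.0696 turn 0.007 rad, tool d [ 0.006  -0.0033  0.0943] tcp [0.5365 0.166  0.1378]
```

Converted, 0.04 m is 0.8, -0.03 m is -0.6.

```bash
echo '{"rows": [[0.12,-0.04,0.8,0,0.07],[0,0,0.8,0,0.07],[0,0,0.28,0,0.07],[0,0,0,0,0.07],[0,0,0,0,0.03],[0,0,0,0,0.03],[0,0,0,0,0.03],[0,0,0,0,0.03],[0,0,0,0,0.03],[0,0,-0.2,0,0.03],[0,0,-0.6,0,0.03],[0,0,-0.6,0,0.03],[0,0,0,0,0.03]]}' | python3 drive.py
python3 -c "
from h import *
to([.673,.063,.0275],-1.7)"
```

```text
t: 7.8
tcp_pos: [0.5397, 0.1694, 0.1186]
eef_rot: [0.001, 0.752, 0.66, 0.003]
ft_force: [0.6, -0.6, -1.3]
opening: 0.0456
finger_force: 14.9
t 7.80 yaw -7.47 open 0.0456 turn -0.101 rad, tool d [-0.1024  0.1364  0.0911] tcp [0.5397 0.1694 0.1186]
```

Converted, 0.04 m is 0.8, 0.004 m is 0.08, -0.101 rad is -0.0643.

```bash
echo '{"rows": [[0,0,0,-0.0643,0.03],[-0.52,0.68,0,0,0.03],[-0.52,0.68,0,0,0.03],[-0.52,0.68,0,0,0.03],[-0.52,0.68,0,0,0.03],[0,0,0.8,0,0.03],[0,0,0.6,0,0.03],[0,0,0.3,0,0.03],[0,0,0.08,0,0.03],[0,0,0,0,0.03],[0,0,0,0,0.03]]}' | python3 drive.py
python3 -c "
from h import *
to([.673,.062,.0275],-1.7)"
```

```text
t: 8.9
tcp_pos: [0.6709, 0.0613, 0.0261]
eef_rot: [0.0, 0.717, 0.697, 0.0]
ft_force: [-0.5, -0.8, -0.2]
opening: 0.0455
finger_force: 15.0
t 8.90 yaw -1.64 open 0.0455 turn 0.001 rad, tool d [ 0.0008  0.0021 -0.0014] tcp [0.6709 0.0613 0.0261]
```

Converted, -0.05 m is -1, -0.001 m is -0.02.

```bash
echo '{"rows": [[-0.24,0,-0.02,0,0.03],[-0.24,0,0,0,0.03],[-0.24,0,0,0,0.03],[-0.22,0,0,0,0.03],[0,0,0.02,0,0.03],[0,0,0,0,0.06],[0,0,0,0,0.06],[0,0,0,0,0.06],[0,0,-0.4,0,0.06],[0,0,-1,0,0.07],[0,0,-0.8,0,0.07],[0,0,0,0,0.07]]}' | python3 drive.py
python3 - <<'E'
from h import *
w=cam("wrist"); im=w["img"].astype(int);P=cloud(w)
print(*rects(w,(P[...,2]>.038)&(P[...,2]<.055)&(P[...,0]>.62)&(im.min(2)>60)&(abs(P[...,1])<.12)&(P[...,0]<.72),.047,100),sep="\n")
to([.451,.119,.11],-7.5)
E
```

```text
t: 10.1
tcp_pos: [0.672, 0.0142, 0.141]
eef_rot: [0.002, 0.717, 0.697, 0.003]
ft_force: [1.0, 0.3, 0.1]
opening: 0.0696
finger_force: 0.0
(array([ 0.6706, -0.0083]), array([0.0449, 0.0924]), 1.1, (312, 219))
t 10.15 yaw -1.63 open 0.0698 turn 0.103 rad, tool d [ 0.0748 -0.2315  0.0283] tcp [0.6708 0.0146 0.1383]
```

Converted, -0.046 m is -0.92, 0.015 m is 0.3, 0.103 rad is 0.0656.

```bash
echo '{"rows": [[0,0,0,0.0656,0.07],[0.3,-0.92,0,0,0.07],[0.3,-0.92,0,0,0.07],[0.3,-0.92,0,0,0.07],[0.3,-0.92,0,0,0.07],[0.3,-0.92,0,0,0.07],[0,0,0,0,0.07],[0,0,0,0,0.07]]}' | python3 drive.py
python3 - <<'E'
from h import *
w=cam("wrist"); im=w["img"].astype(int);P=cloud(w)
print(*rects(w,(P[...,2]>.055)&(P[...,2]<.075)&(im.min(2)>100)&(abs(P[...,1]-.15)<.09)&(P[...,0]<.6)&(P[...,0]>.4),.063,100),sep="\n")
to([.453,.1195,.0435],-7.5)
E
```

```text
t: 10.95
tcp_pos: [0.4504, 0.1198, 0.1353]
eef_rot: [-0.0, 0.751, 0.66, 0.0]
ft_force: [0.3, -0.6, 0.2]
opening: 0.07
finger_force: 0.0
(array([0.4515, 0.1203]), array([0.0458, 0.0446]), 84.6, (315, 206))
(array([0.4588, 0.1838]), array([0.0442, 0.0449]), 82.7, (314, 130))
t 11.00 yaw -7.50 open 0.0697 turn 0.000 rad, tool d [0.0006 0.0015 0.0919] tcp [0.4514 0.1191 0.1354]
```

Converted, 0.04 m is 0.8, -0.03 m is -0.6.

```bash
echo '{"rows": [[0.02,0,0.8,0,0.07],[0,0,0.8,0,0.07],[0,0,0.24,0,0.07],[0,0,0,0,0.07],[0,0,0,0,0.03],[0,0,0,0,0.03],[0,0,0,0,0.03],[0,0,0,0,0.03],[0,0,0,0,0.03],[0,0,-0.2,0,0.03],[0,0,-0.6,0,0.03],[0,0,-0.6,0,0.03],[0,0,0,0,0.03]]}' | python3 drive.py
python3 -c "
from h import *
to([.673,.066,.0275],-1.7)"
```

```text
t: 12.3
tcp_pos: [0.453, 0.1202, 0.117]
eef_rot: [0.0, 0.752, 0.659, 0.003]
ft_force: [-0.4, 0.3, -0.5]
opening: 0.0457
finger_force: 14.9
t 12.30 yaw -7.58 open 0.0457 turn -0.103 rad, tool d [-0.0477  0.2215  0.0895] tcp [0.453  0.1202 0.117 ]
```

Converted, 0.045 m is 0.9, 0.03 m is 0.6, -0.103 rad is -0.0656.

```bash
echo '{"rows": [[0,0,0,-0.0656,0.03],[-0.18,0.88,0,0,0.03],[-0.18,0.88,0,0,0.03],[-0.18,0.88,0,0,0.03],[-0.2,0.88,0,0,0.03],[-0.2,0.9,0,0,0.03],[0,0,0.6,0,0.03],[0,0,0.6,0,0.03],[0,0,0.4,0,0.03],[0,0,0.18,0,0.03],[0,0,0,0,0.03],[0,0,0,0,0.03]]}' | python3 drive.py
python3 -c "
from h import *
to([.673,.016,.0275],-1.7)"
```

```text
t: 13.5
tcp_pos: [0.6709, 0.0663, 0.0247]
eef_rot: [0.0, 0.717, 0.697, -0.0]
ft_force: [0.1, -0.3, -0.3]
opening: 0.0458
finger_force: 15.0
t 13.50 yaw -1.66 open 0.0458 turn 0.001 rad, tool d [-0.0502  0.0036 -0.0028] tcp [0.6709 0.0663 0.0247]
```

Converted, -0.05 m is -1, -0.04 m is -0.8.

```bash
echo '{"rows": [[-0.24,0.02,-0.04,0,0.03],[-0.26,0,0,0,0.03],[-0.26,0,0,0,0.03],[-0.24,0,0,0,0.03],[0,0,0.02,0,0.03],[0,0,0,0,0.06],[0,0,0,0,0.06],[0,0,0,0,0.06],[0,0,-0.4,0,0.06],[0,0,-1,0,0.07],[0,0,-0.8,0,0.07],[0,0,0,0,0.07]]}' | python3 drive.py
python3 - <<'E'
from h import *
w=cam("wrist"); im=w["img"].astype(int);P=cloud(w)
print(*rects(w,(P[...,2]>.038)&(P[...,2]<.055)&(P[...,0]>.62)&(im.min(2)>60)&(abs(P[...,1])<.12)&(P[...,0]<.72),.047,100),sep="\n")
to([.458,.184,.11],-7.5)
E
```

```text
t: 14.7
tcp_pos: [0.6731, 0.0164, 0.1411]
eef_rot: [0.002, 0.717, 0.697, 0.003]
ft_force: [0.2, 0.3, 0.1]
opening: 0.0701
finger_force: 0.0
(array([ 0.6697, -0.0317]), array([0.1387, 0.0463]), 88.4, (311, 239))
t 14.75 yaw -1.62 open 0.0700 turn 0.103 rad, tool d [ 0.1378 -0.2339  0.0283] tcp [0.6719 0.0169 0.1383]
```

Converted, -0.048 m is -0.96, -0.047 m is -0.94, 0.103 rad is 0.0656.

```bash
echo '{"rows": [[0,0,0,0.0656,0.07],[0.54,-0.92,0,0,0.07],[0.54,-0.92,0,0,0.07],[0.56,-0.92,0,0,0.07],[0.56,-0.94,0,0,0.07],[0.56,-0.96,0,0,0.07],[0,0,0,0,0.07],[0,0,0,0,0.07]]}' | python3 drive.py
python3 - <<'E'
from h import *
w=cam("wrist"); im=w["img"].astype(int);P=cloud(w)
print(*rects(w,(P[...,2]>.055)&(P[...,2]<.075)&(im.min(2)>100)&(abs(P[...,1]-.15)<.09)&(P[...,0]<.6)&(P[...,0]>.4),.063,100),sep="\n")
to([.4588,.1838,.0435],-7.5)
E
```

```text
t: 15.55
tcp_pos: [0.4728, 0.1723, 0.1351]
eef_rot: [-0.0, 0.751, 0.66, -0.0]
ft_force: [0.1, -0.1, -0.0]
opening: 0.0703
finger_force: 0.0
(array([0.4594, 0.1857]), array([0.0447, 0.0449]), 82.7, (296, 194))
t 15.60 yaw -7.49 open 0.0699 turn 0.000 rad, tool d [ 0.0106 -0.0165  0.0917] tcp [0.4738 0.1712 0.1352]
```

Converted, 0.04 m is 0.8, 0.032 m is 0.64.

```bash
echo '{"rows": [[0.24,-0.32,0.4,0,0.07],[0,0,0.8,0,0.07],[0,0,0.64,0,0.07],[0,0,0,0,0.07],[0,0,0,0,0.03],[0,0,0,0,0.03],[0,0,0,0,0.03],[0,0,0,0,0.03],[0,0,0,0,0.03],[0,0,-0.2,0,0.03],[0,0,-0.6,0,0.03],[0,0,-0.6,0,0.03],[0,0,0,0,0.03]]}' | python3 drive.py
python3 -c "
from h import *
to([.674,.065,.0275],-1.7)"
```

```text
t: 16.9
tcp_pos: [0.4614, 0.1857, 0.1173]
eef_rot: [-0.0, 0.752, 0.659, 0.003]
ft_force: [-0.2, -0.4, -1.2]
opening: 0.0456
finger_force: 15.0
t 16.90 yaw -7.58 open 0.0456 turn -0.103 rad, tool d [-0.1143  0.216   0.0898] tcp [0.4614 0.1857 0.1173]
```

Converted, -0.05 m is -1, 0.043 m is 0.86, -0.103 rad is -0.0656.

```bash
echo '{"rows": [[0,0,0,-0.0656,0.03],[-0.44,0.86,0,0,0.03],[-0.46,0.86,0,0,0.03],[-0.46,0.86,0,0,0.03],[-0.46,0.86,0,0,0.03],[-0.46,0.86,0,0,0.03],[0,0,0.6,0,0.03],[0,0,0.6,0,0.03],[0,0,0.4,0,0.03],[0,0,0.14,0,0.03],[0,0,0,0,0.03],[0,0,0,0,0.06],[0,0,0,0,0.06],[0,0,0,0,0.06],[0,0,-0.4,0,0.06],[0,0,-1,0,0.07],[0,0,-1,0,0.07],[0.4,-1,-0.4,0,0.07],[0.4,-0.8,0,0,0.07],[0,0,0,0,0.07]]}' | python3 drive.py
python3 - <<'E'
from h import *
w=cam("wrist"); cv2.imwrite("pics/w3.png",w["img"][:,:,::-1]); P=cloud(w);im=w["img"].astype(int)
print(*rects(w,(P[...,2]>.038)&(P[...,2]<.055)&(P[...,0]>.62)&(im.min(2)>60)&(abs(P[...,1])<.12)&(P[...,0]<.72),.047,100),sep="\n")
t=cam("top"); cv2.imwrite("pics/t1.png",cv2.resize(t["img"][140:295,195:455,::-1],None,fx=3,fy=3,interpolation=cv2.INTER_CUBIC))
to([.49,.146,.2])
E
```

```text
t: 18.9
tcp_pos: [0.585, 0.1077, 0.1644]
eef_rot: [-0.002, 0.716, 0.698, 0.0]
ft_force: [0.1, 0.5, 0.5]
opening: 0.0699
finger_force: 0.0
(array([ 0.6669, -0.0923]), array([0.015 , 0.0452]), 88.7, (386, 349))
(array([ 0.6478, -0.0121]), array([0.023 , 0.0643]), 18.1, (377, 294))
(array([0.6702, 0.0657]), array([0.0457, 0.0458]), 88.6, (399, 225))
t 19.00 yaw -1.56 open 0.0702 turn 0.000 rad, tool d [ 0.0378 -0.0997 -0.0354] tcp [0.5886 0.1055 0.1646]
```

View pics/w3.png

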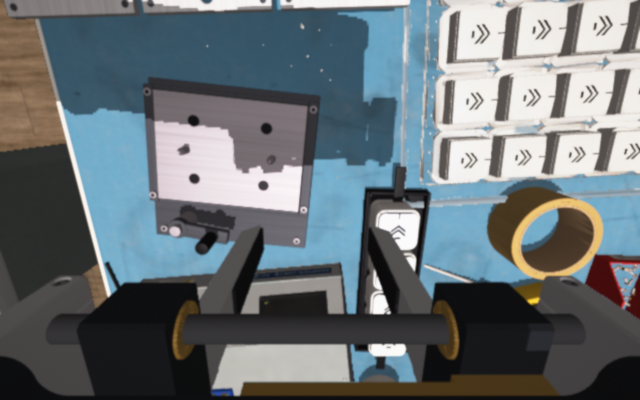

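The wrist view shows all four caps in the tray (column ~395). The bed is bare with pins at (183,149) and (271,160), and the knob is at (205,242).

The rows are not in the units I measure in: shifts go in shares of 50 mm and turns go in shares of pi/2 rad. I convert before sending: -0.05 m is -1, -0.048 m is -0.96, 0.05 rad is 0.0318.

```bash
echo '{"rows": [[0.4,-1,-0.4,0.0318,0.07],[0.48,-0.96,-0.4,0.0331,0.07],[0,0,0,0,0.07],[0,0,0,0,0.07],[0,0,0,0,0.07]]}' | python3 drive.py
python3 - <<'E'
from h import *
w=cam("wrist"); np.savez("w4.npz",**{k:v for k,v in w.items() if k!="state"}); P=cloud(w);Z=P[...,2]; im=w["img"].astype(int)
to([.49,.146,.2],-7.5)
b=(abs(P[...,0]-.49)<.11)&(abs(P[...,1]-.14)<.1)
for n,m,h,a in [("pins",b&(Z>.028)&(Z<.05)&(P[...,1]>.11),.037,5),("bed",b&(Z>.012)&(Z<.028)&(im.min(2)>75),.02,300),("base",b&(Z>.009)&(Z<.03),.018,300),("knob",b&(Z>.055)&(im.max(2)<80),.07,10)]: print(n,*rects(w,m,h,a),sep="\n  ")
I=w["img"][:,:,::-1]; cv2.imwrite("pics/w4.png",cv2.resize(I[60:300,170:470],None,fx=2.5,fy=2.5,interpolation=cv2.INTER_CUBIC))
E
```

```text
t: 19.5
tcp_pos: [0.5069, 0.1464, 0.1987]
eef_rot: [0.0, 0.752, 0.659, 0.0]
ft_force: [-0.3, -0.9, -0.3]
opening: 0.07
finger_force: 0.0
t 19.55 yaw -7.61 open 0.0700 turn -0.002 rad, tool d [-0.0023 -0.0167 -0.0015] tcp [0.5069 0.1461 0.1985]
pins
  (array([0.4498, 0.1528]), array([0.0072, 0.0072]), 82.5, (264, 182))
  (array([0.5391, 0.1415]), array([0.0073, 0.0081]), 20.0, (342, 182))
bed
  (array([0.4938, 0.1441]), array([0.1195, 0.1787]), 82.5, (304, 178))
base
  (array([0.494 , 0.1459]), array([0.1247, 0.1798]), 82.5, (303, 176))
knob
  (array([0.4716, 0.0647]), array([0.018 , 0.0114]), 80.9, (293, 262))
  (array([ 0.4928, -0.0204]), array([0.2497, 0.8589]), 82.4, (321, 331))
```

View pics/w4.png

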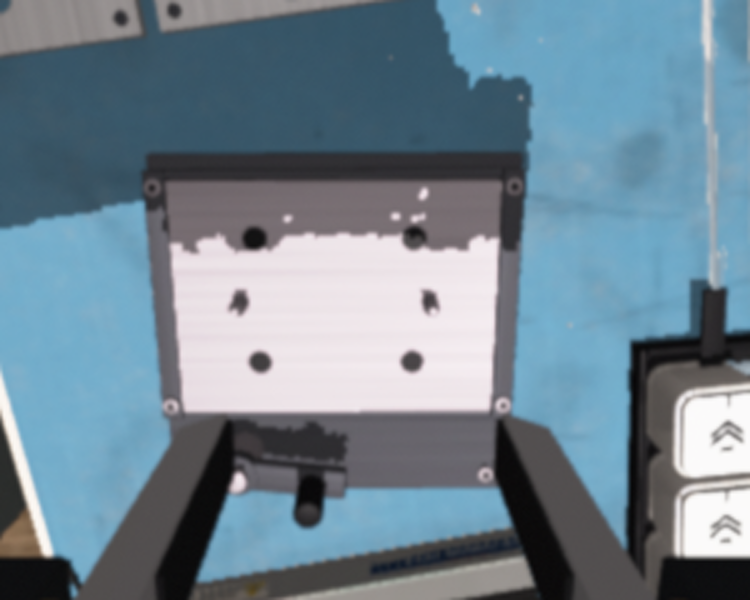

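The crop shows the bed with pins at (240,300) and (430,300) in the crop. They measure 90 mm apart, so d ≈ 46, and the fixture centre is (0.4944, 0.147) with yaw about -7.4°. Plate_c, which hangs on the far fork by its hole position, is the first to try.

Converted, -0.035 m is -0.7, -0.034 m is -0.68, -0.143 rad is -0.091.

```bash
echo '{"rows": [[0,0,0,-0.091,0.07],[0,0,0,-0.091,0.07],[0,0,0,-0.091,0.07],[0,0,0,-0.091,0.07],[0,0,0,-0.091,0.07],[0,0,0,-0.091,0.07],[0,0,0,-0.091,0.07],[0,0,0,-0.091,0.07],[0,0,0,-0.091,0.06],[0,0,0,-0.091,0.06],[0,0,0,-0.091,0.06],[0,0,0,-0.091,0.06],[-0.68,0.7,0,0,0.06],[-0.7,0.68,0,0,0.06],[-0.7,0.68,0,0,0.06],[0,0.68,0,0,0.06],[0,0.68,0,0,0.06],[0,0.68,0,0,0.06],[0,0,0,0,0.06],[0,0,0,0,0.06]]}' | python3 drive.py
python3 - <<'E'
from h import *
to([.6114,.3515,.080],90.8)
w=cam("wrist"); P=cloud(w);Z=P[...,2]; im=w["img"].astype(int)
print("bars",*rects(w,(Z>.075)&(Z<.105)&(im.max(2)<80)&(abs(P[...,1]-.351)<.03),.093,40),sep="\n")
print("plates",*rects(w,(Z>.035)&(Z<.06)&(P[...,1]>.2)&(P[...,1]<.43)&(P[...,0]>.3)&(P[...,0]<.7),.048,300),sep="\n")
cv2.imwrite("pics/w5.png",w["img"][:,:,::-1])
E
```

```text
t: 21.55
tcp_pos: [0.6077, 0.3527, 0.1973]
eef_rot: [-0.001, -0.007, 1.0, -0.001]
ft_force: [-0.3, -0.9, -0.4]
opening: 0.0602
finger_force: 0.0
t 21.55 yaw 90.77 open 0.0602 turn -0.001 rad, tool d [-0.0037 -0.0013  0.1173] tcp [0.6077 0.3527 0.1973]
bars
(array([0.6123, 0.3511]), array([0.1006, 0.0114]), 0.5, (314, 198))
(array([0.4959, 0.3624]), array([0.0986, 0.0344]), 1.8, (320, 65))
plates
(array([0.6244, 0.3925]), array([0.0561, 0.0711]), 0.9, (351, 199))
(array([0.6141, 0.3509]), array([0.1101, 0.1536]), 0.1, (303, 178))
(array([0.5418, 0.3915]), array([0.0196, 0.0721]), 0.8, (354, 125))
(array([0.4939, 0.392 ]), array([0.0574, 0.071 ]), 0.0, (357, 75))
(array([0.4489, 0.3919]), array([0.0138, 0.0708]), 0.8, (359, 27))
(array([0.497 , 0.3093]), array([0.1095, 0.0718]), 0.8, (278, 74))
(array([0.4317, 0.3508]), array([0.01  , 0.1531]), 0.8, (317, 5))
```

View pics/w5.png

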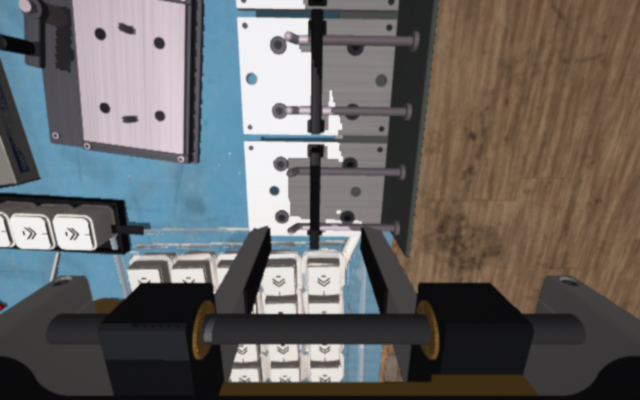

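The wrist view shows the far plate's hole at (274,191), 28 px in from its left edge at column 246, which gives about 46 mm and confirms plate_c. The middle plate's holes at (251,79) and (381,80) make it plate_a. The bar runs down column 315.

Converted, 0.04 m is 0.8, -0.0043 m is -0.086.

```bash
echo '{"rows": [[-0.086,-0.03,0.8,0,0.06],[0,0,0.8,0,0.06],[0,0,0.5,0,0.06],[0,0,0.24,0,0.06],[0,0,0,0,0.06],[0,0,0,0,0],[0,0,0,0,0],[0,0,0,0,0],[0,0,0,0,0],[0,0,0,0,0],[0,0,0,0,0],[0,0,0,0,0]]}' | python3 drive.py 45
python3 -c "
from h import *
to([.6114,.3515,.080],90.8)"
```

```text
t: 22.8
tcp_pos: [0.6112, 0.3523, 0.0818]
eef_rot: [0.0, -0.007, 1.0, -0.0]
ft_force: [0.1, -0.5, 1.0]
opening: 0.0096
finger_force: 45.0
t 22.80 yaw 90.81 open 0.0096 turn 0.000 rad, tool d [-0.0002 -0.0008  0.0018] tcp [0.6112 0.3523 0.0818]
```

Converted, -0.03 m is -0.6, -0.02 m is -0.4.

```bash
echo '{"rows": [[0,0,-0.2,0,0],[0,0,-0.2,0,0],[0,0,-0.02,0,0],[0,-0.4,0,0,0],[0,-0.6,0,0,0],[0,-0.6,0,0,0],[0,-0.6,0,0,0],[0,-0.24,0,0,0],[0,0,-0.4,0,0],[0,0,-0.6,0,0],[0,0,-0.6,0,0],[0,0,0,0,0],[0,0,0,0,0]]}' | python3 drive.py
python3 -c "
from h import *
to([.4944,.147,.12],-7.4)"
```

```text
t: 24.1
tcp_pos: [0.6128, 0.2305, 0.1829]
eef_rot: [0.0, -0.007, 1.0, 0.0]
ft_force: [-0.1, -0.6, -3.0]
opening: 0.0092
finger_force: 45.0
t 24.10 yaw 90.83 open 0.0092 turn 1.714 rad, tool d [-0.098  -0.1067  0.0629] tcp [0.6128 0.2305 0.1829]
```

Converted, -0.036 m is -0.72, -0.035 m is -0.7, 0.143 rad is 0.091.

```bash
echo '{"rows": [[0,0,0,0.091,0],[0,0,0,0.091,0],[0,0,0,0.091,0],[0,0,0,0.091,0],[0,0,0,0.091,0],[0,0,0,0.091,0],[0,0,0,0.091,0],[0,0,0,0.091,0],[0,0,0,0.091,0],[0,0,0,0.091,0],[0,0,0,0.091,0],[0,0,0,0.0898,0],[-0.66,-0.7,0,0,0],[-0.66,-0.72,0,0,0],[-0.64,-0.72,0,0,0],[0,0,0,0,0],[0,0,0,0,0],[0,0,0,0,0]]}' | python3 drive.py
python3 - <<'E'
from h import *
to([.4944,.147,.12],-7.4)
w=cam("wrist"); t=cam("top"); P=cloud(t);Z=P[...,2]; im=t["img"].astype(int)
b=(abs(P[...,0]-.49)<.15)&(abs(P[...,1]-.14)<.13)
cv2.imwrite("pics/w6.png",w["img"][:,:,::-1])
E
```

```text
t: 25.9
tcp_pos: [0.4945, 0.1476, 0.1824]
eef_rot: [0.0, 0.751, 0.66, -0.0]
ft_force: [0.4, -0.9, -2.7]
opening: 0.0092
finger_force: 45.0
t 25.90 yaw -7.34 open 0.0092 turn 0.001 rad, tool d [-0.0006  0.      0.0624] tcp [0.4945 0.1476 0.1824]
```

View pics/w6.png

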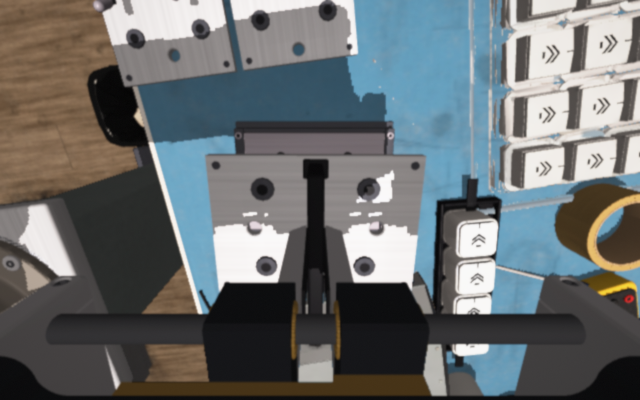

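The plate is held level over the bed, with its dowel holes at (254,227) and (375,227). I'll measure them precisely.

```bash
python3 - <<'E'
from h import *
w=cam("wrist"); I=w["img"][:,:,::-1]; cv2.imwrite("pics/w7.png",cv2.resize(I[150:290,200:430],None,fx=3.4,fy=3.4,interpolation=cv2.INTER_CUBIC))
P=cloud(w); Z=P[...,2]; m=(Z>.135)&(Z<.165); print(np.median(Z[200:250,225:240]), w["fx"])
for n,m2 in (("plate",m),): print(*rects(w,m2,float(np.median(Z[200:250,225:240])),300),sep="\n")
h=float(np.median(Z[200:250,225:240]))
print(ray(w,[(254,227),(375,227)],h), ray(w,[(254,227),(375,227)],.15)); np.savez("w7.npz",**{k:v for k,v in w.items() if k!="state"})
to([.4944,.147,.12])
E
```

```text
0.14803064279108247 291.5128865828259
(array([0.4952, 0.1449]), array([0.1092, 0.154 ]), 82.7, (315, 213))
[[0.44985508 0.1506849  0.14803064]
 [0.53956358 0.13914487 0.14803064]] [[0.45040355 0.15145899 0.15      ]
 [0.53923622 0.14003162 0.15      ]]
t 26.05 yaw -7.37 open 0.0098 turn 0.000 rad, tool d [-0.0002 -0.0003  0.0624] tcp [0.4947 0.1472 0.1824]
```

View pics/w7.png

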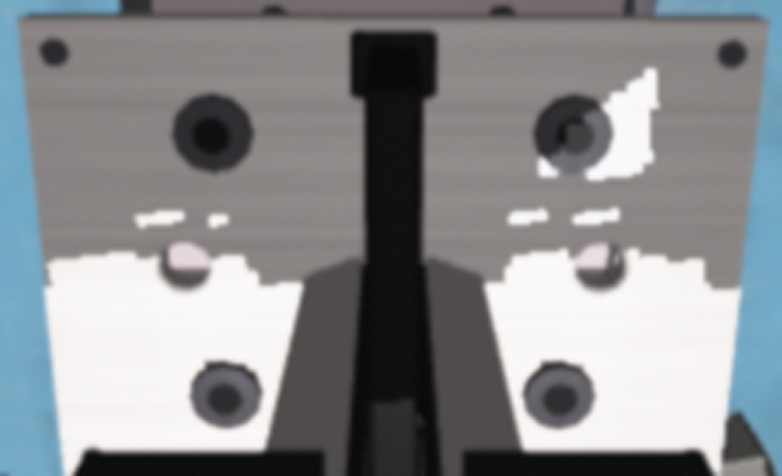

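The crop shows hole centres at crop (185,267) and (601,267), which is full-image (254.2,228.2) and (376.5,228.2). I'll compare them with the pin tips from w4.

```bash
python3 - <<'E'
from h import *
a=dict(np.load("w4.npz")); b=dict(np.load("w7.npz"))
P=cloud(a); print("cam4",a["o"].round(3),"cam7",b["o"].round(3))
for x0,y0 in ((.45,.153),(.539,.1415)):
    for lo,hi in ((.026,.033),(.033,.038),(.036,.05)):
        m=(abs(P[...,0]-x0)<.012)&(abs(P[...,1]-y0)<.012)&(P[...,2]>lo)&(P[...,2]<hi); q=P[m]; print(lo,len(q),q.mean(0).round(4),q.std(0).round(4))
h=ray(b,[(254.2,228.2),(376.5,228.2)],.1484); print(h, h.mean(0))
E
```

```text
cam4 [0.518 0.229 0.366] cam7 [0.506 0.23  0.35 ]
0.026 13 [0.4499 0.1534 0.0296] [0.0021 0.0018 0.0017]
0.033 22 [0.4493 0.1525 0.0355] [0.0016 0.0019 0.0012]
0.036 17 [0.4486 0.1519 0.0382] [0.0014 0.0013 0.0014]
0.026 13 [0.5389 0.1421 0.0303] [0.0024 0.0018 0.0021]
0.033 21 [0.5392 0.1406 0.0353] [0.002  0.002  0.0013]
0.036 15 [0.5391 0.1403 0.0382] [0.0012 0.0014 0.0012]
[[0.44992457 0.14985812 0.1484    ]
 [0.54054773 0.13820004 0.1484    ]] [0.49523615 0.14402908 0.1484    ]
```

Converted, 0.03 m is 0.6, -0.0014 m is -0.028.

```bash
echo '{"rows": [[0.028,-0.028,0,0,0],[0,0,0.6,0,0],[0,0,0.6,0,0],[0,0,0.6,0,0],[0,0,0.12,0,0],[0,0,0,0,0],[0,0,0,0,0]]}' | python3 drive.py
echo '{"rows": [[0,0,0.06,0,0],[0,0,0.06,0,0],[0,0,0.06,0,0],[0,0,0,0,0]]}' | python3 drive.py
python3 -c "
from h import *
to([.4944,.147,.062]);print(manip.state()['ft_torque'])"
```

```text
t: 26.75
tcp_pos: [0.4937, 0.1485, 0.0878]
eef_rot: [0.0, 0.751, 0.66, 0.0]
ft_force: [0.2, -0.1, -3.4]
opening: 0.0099
finger_force: 45.0
t: 27.15
tcp_pos: [0.4928, 0.1486, 0.0776]
eef_rot: [-0.0, 0.751, 0.66, -0.0]
ft_force: [-0.5, -0.8, -3.1]
opening: 0.0094
finger_force: 45.0
t 27.15 yaw -7.39 open 0.0094 turn 0.000 rad, tool d [-0.0013  0.0018  0.0156] tcp [0.4928 0.1486 0.0776]
[-0.06016132  0.09834458  0.04831924]
```

Converted, 0.003 m is 0.06, 0.002 m is 0.04.

```bash
echo '{"rows": [[0,0,0.06,0,0],[0,0,0.06,0,0],[0,0,0.04,0,0],[0,0,0,0,0]]}' | python3 drive.py
echo '{"rows": [[0,0,0.06,0,0],[0,0,0.04,0,0],[0,0,0,0,0]]}' | python3 drive.py
```

```text
t: 27.55
tcp_pos: [0.4928, 0.1484, 0.0694]
eef_rot: [-0.0, 0.751, 0.66, -0.0]
ft_force: [0.2, 0.9, -3.2]
opening: 0.0095
finger_force: 45.0
t: 27.85
tcp_pos: [0.4928, 0.1484, 0.0645]
eef_rot: [-0.0, 0.751, 0.66, -0.0]
ft_force: [1.0, 0.5, -3.6]
opening: 0.0093
finger_force: 45.0
```

Converted, 0.001 m is 0.02, 0.0005 m is 0.01.

```bash
echo '{"rows": [[0,0,0.02,0,0],[0,0,0.02,0,0],[0,0,0.01,0,0],[0,0,0,0,0]]}' | python3 drive.py
echo '{"rows": [[0,0,0,0,0.02],[0,0,0,0,0.03],[0,0,0,0,0.04],[0,0,0,0,0.04],[0,0,0,0,0.04],[0,0,-0.6,0,0.05],[0,0,-1,0,0.06],[0,0,-1,0,0.06],[0,0,-0.6,0,0.06],[0,0,0,0,0.06],[0,0,0,0,0.06]]}' | python3 drive.py
python3 - <<'E'
from h import *
to([.4944,.147,.2])
w=cam("wrist"); P=cloud(w);Z=P[...,2]; im=w["img"].astype(int); cv2.imwrite("pics/w8.png",w["img"][:,:,::-1])
b=(abs(P[...,0]-.49)<.12)&(abs(P[...,1]-.13)<.12)
for n,m,h,a in [("plate",b&(Z>.02)&(Z<.036)&(im.min(2)>75),.028,300),("bar",b&(Z>.055)&(Z<.085)&(im.max(2)<80)&(P[...,1]>.085),.073,20),("knob",b&(Z>.055)&(im.max(2)<80)&(P[...,1]<.085)&(P[...,1]>.03),.07,10)]: print(n,*rects(w,m,h,a),sep="\n  ")
m=b&(Z>.015)&(Z<.06)&(im.min(2)>75)
for x in (.43,.46,.52,.55):
  k=m&(abs(P[...,0]-x)<.015)&(abs(P[...,1]-.15)<.03); print(x,k.sum(),np.median(Z[k]))
E
```

```text
t: 28.25
tcp_pos: [0.4929, 0.1485, 0.0622]
eef_rot: [0.0, 0.751, 0.66, -0.0]
ft_force: [-0.3, 0.6, -3.2]
opening: 0.0093
finger_force: 45.0
t: 29.35
tcp_pos: [0.4929, 0.149, 0.2225]
eef_rot: [-0.0, 0.751, 0.66, 0.001]
ft_force: [-0.1, -0.2, -0.6]
opening: 0.0602
finger_force: 0.0
t 29.35 yaw -7.35 open 0.0602 turn 0.000 rad, tool d [-0.0018  0.0017  0.0225] tcp [0.4929 0.149  0.2225]
plate
  (array([0.4939, 0.1466]), array([0.1147, 0.1541]), 82.5, (316, 172))
bar
  (array([0.4936, 0.1461]), array([0.1013, 0.0097]), 82.5, (315, 185))
knob
  (array([0.471 , 0.0641]), array([0.0176, 0.011 ]), 82.4, (305, 253))
0.43 1015 0.027421212086248592
0.46 1065 0.02767595005445006
0.52 1055 0.027537861447509193
0.55 1069 0.027613390853253594
```

View pics/w8.png

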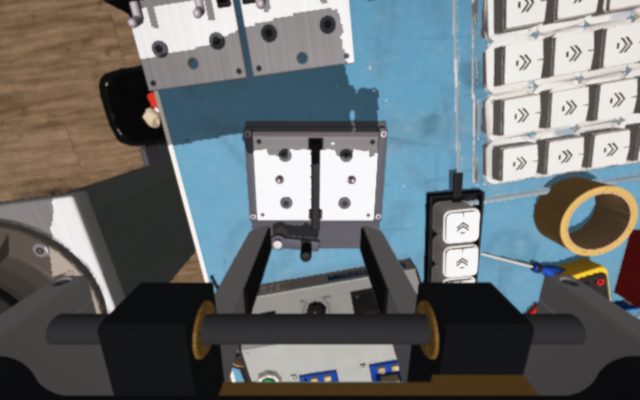

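The wrist view shows the plate flat on the bed, with pin tips visible in its holes at (280,180) and (351,180). Its top is at 27.6 mm, so it is seated. The clamp knob is at (305,253).

```bash
python3 - <<'E'
from h import *
s=manip.state(); print(s["joint_positions"].round(2))
c=ext(dict(np.load("top0.npz"))); t=cam("side")
for n,k in (("top",c),("side",t)):
    P=cloud(k);Z=P[...,2]
    m=(Z>.078)&(Z<.09)&(P[...,0]>.38)&(P[...,0]<.6)&(P[...,1]>-.1)&(P[...,1]<.05); q=P[m]
    for x in (.41,.45,.49,.53): 
        r=q[abs(q[:,0]-x)<.02]; print(n,x,len(r),np.percentile(r[:,1],[50,99,100]).round(3) if len(r) else '')
    m=(Z>.05)&(Z<.08)&(abs(P[...,0]-.468)<.03)&(abs(P[...,1]-.06)<.025); q=P[m]; print("knob",len(q),q.mean(0).round(4),q.max(0).round(3),q.min(0).round(3))
to([.471,.0640,.066],82.6); to([.471,.0640,.066],-97.4)
E
```

```text
[-1.23  0.22  0.95  1.99 -0.21  1.03 -0.31]
top 0.41 301 [-0.069 -0.04  -0.032]
top 0.45 342 [-0.068 -0.015 -0.013]
top 0.49 331 [-0.067 -0.014 -0.007]
top 0.53 350 [-0.067 -0.029 -0.024]
knob 23 [0.4663 0.0608 0.067 ] [0.471 0.068 0.072] [0.461 0.054 0.057]
side 0.41 219 [-0.07  -0.051 -0.049]
side 0.45 271 [-0.074 -0.018 -0.014]
side 0.49 263 [-0.071 -0.02  -0.016]
side 0.53 251 [-0.072 -0.032 -0.03 ]
knob 49 [0.4669 0.0559 0.0621] [0.474 0.067 0.071] [0.462 0.051 0.051]
t 29.45 yaw -7.39 open 0.0599 turn -1.571 rad, tool d [ 0.0103 -0.0865  0.1553] tcp [0.4923 0.1484 0.2213]
t 29.45 yaw -7.39 open 0.0599 turn 1.571 rad, tool d [-0.0103  0.0865  0.1553] tcp [0.4923 0.1484 0.2213]
```

Converted, 0.03 m is 0.6, 0.1407 rad is 0.0896.

```bash
echo '{"rows": [[0,0,0,0.0896,0.036],[0,0,0,0.0896,0.036],[0,0,0,0.0896,0.036],[0,0,0,0.0896,0.036],[0,0,0,0.0896,0.036],[0,0,0,0.0896,0.036],[0,0,0,0.0896,0.036],[0,0,0,0.0896,0.036],[0,0,0,0.0896,0.036],[0,0,0,0.0896,0.036],[0,0,0,0.0896,0.036],[0,0,0,0.0896,0.036],[0,0.6,0,0,0.036],[0,0.6,0,0,0.036],[0,0.6,0,0,0.036],[0,0,0,0,0.036],[0,0,0,0,0.036]]}' | python3 drive.py 10
python3 - <<'E'
from h import *
to([.469,.0597,.066],-104.1)
w=cam("wrist"); P=cloud(w);Z=P[...,2]; print(manip.state()["joint_positions"].round(2))
m=(Z>.062)&(Z<.08)&(abs(P[...,0]-.468)<.035)&(abs(P[...,1]-.06)<.03); q=P[m]; print("knob",len(q),q.mean(0).round(4),q.max(0).round(3),q.min(0).round(3))
cv2.imwrite("pics/w9.png",w["img"][:,:,::-1])
E
```

```text
t: 31.15
tcp_pos: [0.4706, 0.0611, 0.2217]
eef_rot: [-0.0, 0.992, -0.123, -0.0]
ft_force: [0.5, 0.6, -0.4]
opening: 0.0357
finger_force: 0.0
t 31.15 yaw -104.19 open 0.0357 turn -0.001 rad, tool d [-0.0012  0.0017  0.1557] tcp [0.4706 0.0611 0.2217]
[-1.42  0.23  1.35  2.08 -0.27  1.03 -1.75]
knob 121 [0.4703 0.0587 0.0685] [0.476 0.066 0.071] [0.463 0.052 0.062]
```

View pics/w9.png

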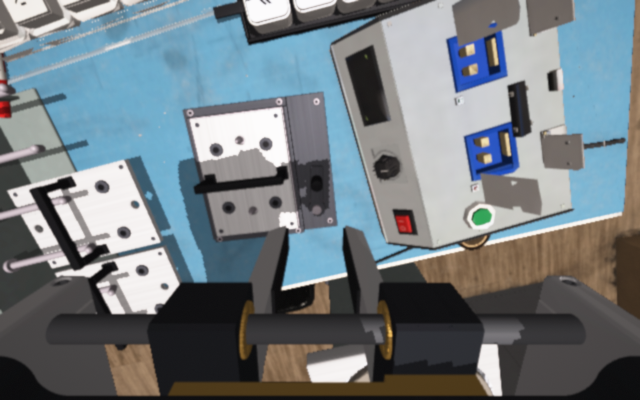

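The knob is at (316,183), midway between the fingers. The tester lies clear to the right.

Converted, 0.04 m is 0.8, 0.002 m is 0.04.

```bash
echo '{"rows": [[0,0.04,0.8,0,0.036],[0,0,0.8,0,0.036],[0,0,0.8,0,0.036],[0,0,0.7,0,0.036],[0,0,0,0,0.036],[0,0,0,0,0.02],[0,0,0,0,0.02],[0,0,0,0,0.02]]}' | python3 drive.py 8
python3 -c "
from h import *
to([.470,.059,.066]); print(manip.state()['joint_positions'].round(2))"
```

```text
t: 32.0
tcp_pos: [0.4714, 0.0599, 0.0686]
eef_rot: [-0.001, 0.992, -0.123, 0.001]
ft_force: [-0.5, 0.8, 0.0]
opening: 0.0201
finger_force: 0.0
t 32.00 yaw -104.09 open 0.0201 turn 0.000 rad, tool d [-0.0011  0.0013  0.0026] tcp [0.4714 0.0599 0.0686]
[-1.02  0.47  0.95  2.21 -0.59  0.73 -1.48]
```

Converted, -0.005 m is -0.1, 0.0025 m is 0.05, -0.131 rad is -0.0834.

```bash
echo '{"rows": [[0,0,0.05,0,0.02],[-0.006,-0.1,0,-0.0834,0.02],[-0.006,-0.1,0,-0.0834,0.02],[-0.006,-0.1,0,-0.0834,0.02],[-0.006,-0.1,0,-0.0834,0.02],[-0.006,-0.1,0,-0.0834,0.02],[-0.006,-0.1,0,-0.0834,0.02],[0,0,0,0,0.02]]}' | python3 drive.py
python3 -c "
from h import *
R,s=yaw(); v=s['tcp_pos'][:2]-[.4333,.0686]; print(np.hypot(*v),np.degrees(np.arctan2(v[1],v[0])))
to([.47,.059,.066])"
```

```text
t: 32.8
tcp_pos: [0.4665, 0.089, 0.0653]
eef_rot: [-0.0, 0.963, 0.268, 0.001]
ft_force: [-0.3, -0.1, 0.5]
opening: 0.02
finger_force: 0.0
0.03896273233858804 31.572584291608415
t 32.80 yaw -58.91 open 0.0200 turn 0.000 rad, tool d [-0.0125  0.0275 -0.0007] tcp [0.4665 0.089  0.0653]
```

Converted, -0.005 m is -0.1, -0.0003 m is -0.006, -0.131 rad is -0.0834.

```bash
echo '{"rows": [[-0.006,-0.1,0,-0.0834,0.02],[-0.006,-0.1,0,-0.0834,0.02],[-0.006,-0.1,0,-0.0834,0.02],[-0.006,-0.1,0,-0.0834,0.02],[-0.006,-0.1,0,-0.0834,0.02],[-0.006,-0.1,0,-0.0834,0.02],[-0.006,-0.1,0,-0.0834,0.02],[0,0,0,0,0.02],[0,0,0,0,0.02]]}' | python3 drive.py
python3 - <<'E'
from h import *
R,s=yaw(); v=s['tcp_pos'][:2]-[.4333,.0686]; print(np.hypot(*v),np.degrees(np.arctan2(v[1],v[0])))
to([.47,.059,.066])
E
```

```text
t: 33.7
tcp_pos: [0.4381, 0.1067, 0.0649]
eef_rot: [-0.0, 0.749, 0.663, 0.0]
ft_force: [-0.5, -0.3, 0.4]
opening: 0.0201
finger_force: 0.0
0.038423844629546414 82.78655916830661
t 33.70 yaw -6.93 open 0.0201 turn 0.000 rad, tool d [-0.0435  0.0374 -0.0011] tcp [0.4381 0.1067 0.0649]
```

Converted, -0.05 m is -1, -0.04 m is -0.8.

```bash
echo '{"rows": [[0,-0.04,0,0,0.02],[0,0,0,0,0.02],[0,0.04,0,0,0.02],[0,0,0,0,0.03],[0,0,0,0,0.03],[0,0,-0.8,0,0.03],[0,0,-1,0,0.04],[0.4,0,-1,0,0.06],[0.4,0,-0.4,0,0.06],[0,0,0,0,0.06],[0,0,0,0,0.06]]}' | python3 drive.py
python3 - <<'E'
from h import *
w=cam("wrist"); t=cam("top"); P=cloud(w);Z=P[...,2]; im=w["img"].astype(int)
b=(abs(P[...,0]-.49)<.12)&(abs(P[...,1]-.13)<.12)
print("bar",*rects(w,b&(Z>.055)&(Z<.085)&(im.max(2)<80)&(P[...,1]>.085),.073,20))
m=(Z>.062)&(Z<.08)&(abs(P[...,0]-.438)<.03)&(abs(P[...,1]-.105)<.03); q=P[m]
k=q.mean(0); print("knob",len(q),k.round(4),"fix angle",np.degrees(np.arctan2(k[1]-.0686,k[0]-.4333))+7.4)
for x in (.43,.46,.52,.55):
  kk=b&(im.min(2)>75)&(abs(P[...,0]-x)<.012)&(abs(P[...,1]-.16)<.02); print(x,np.median(Z[kk]))
A=cv2.resize(w["img"],(480,300)); B=cv2.resize(t["img"][140:295,195:455],(480,286)); cv2.imwrite("pics/w10.png",np.vstack([A,B])[:,:,::-1])
E
```

```text
t: 34.8
tcp_pos: [0.4421, 0.1451, 0.2209]
eef_rot: [-0.0, 0.746, 0.666, -0.0]
ft_force: [-0.7, -0.5, -0.4]
opening: 0.0595
finger_force: 0.0
bar (array([0.4404, 0.1095]), array([0.0172, 0.0127]), 83.9, (316, 215)) (array([0.4918, 0.1456]), array([0.1005, 0.0117]), 82.9, (359, 177))
knob 119 [0.4403 0.1064 0.0686] fix angle 86.87244862578248
0.43 0.02761203249614841
0.46 0.0278185512196166
0.52 0.027764706327747052
0.55 0.027606568593196434
```

View pics/w10.png

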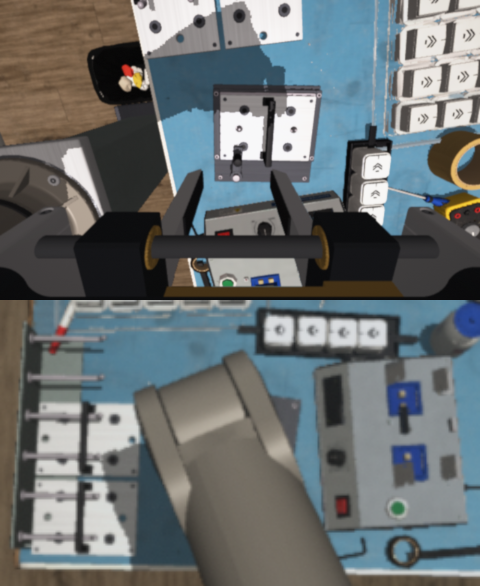

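The picture shows the clamp arm square across the seated plate (knob at (237,155)). All four caps stand in the tray (bottom row 330), two plates hang on the rack, and the bottle is in place. The clamp value is about 1.87. I'm handing it in.

```bash
python3 -c "
from cell import manip, ticket, read_camera
print(ticket.close_job())"
```

```text
the job is handed in; nothing more can be done
None
```

I handed the job in at about 35 s; the hand-in gave no verdict. The four caps are in the tray, plate_c lies seated on the pins and clamped at about 1.87 rad, plates a and b still hang on the rack (I never tried them: the pins measured about 90 mm apart, so I tried plate_c first and it fitted), and the bottle was not touched.

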